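# Take a tensile coupon out of the inspection fixture

### The arm

A 7-joint arm with a two-finger parallel gripper is mounted at the origin on a cart in front of the work surface, level with it; the furniture and walls round the work are solid. World frame = base frame: x ahead of the robot, y to its left, z up, the work surface at z = 0. Lengths are in m, angles in rad, forces in N, time in s.
With the tool pointing down it reaches from about 0.4 to 0.925 m from the base axis. Payload 4.1 kg.
Tool frame: the origin (TCP) lies at the very end of the fingers, on their centre line; the grasp point (between the pads) lies 19 mm behind it; z points along the fingers, y is the line along which they close (so a half turn about z gives the same grasp; the last joint's range is limited). The gripper opens to 85 mm and grips with 20 to 120 N. Pads are 22 mm wide; open, the fingers measure 114 mm over their backs; the gripper's body (76 mm by 85 mm) begins 54 mm behind the grasp point. The pads swing forward as they close: fully open they stand 13 mm farther back than shut.
Start: joints at [1.229, 0.398, 0.045, 1.537, -0.019, 1.207, -0.051], TCP at [0.156, -0.631, 0.202] pointing down, gripper open.
Joint ranges: [-2.82, 2.82], [-0.49, 2.23], [-1.37, 1.46], [0, 2.46], [-1.36, 4.5], [0.23, 2], [-2.94, 2.94]. Speed limits (rad/s): [2.57, 2.57, 3.14, 3.14, 3.14, 3.14, 3.14].

### API

Orientations are given as a unit quaternion [w, x, y, z].
In Python, from plant import monitor, cams, bot gives the robot as it stands.
- The arm moves only by the tool carry_out, never from a script. Its arguments are lists of equal length, an entry for each row: "travel": the shift along the world's x, y, z in units of 50 mm (1.0 is 50 mm), a list of three; "twist": the turn, a rotation vector about the world's x, y, z in units of 5 degrees (1.0 is 5 degrees), a list of three; "gripper": the closure in counts, from 0 (fully open) to 255 (shut). In form: {"travel": [[tx, ty, tz], ...], "twist": [[ax, ay, az], ...], "gripper": [gripper, ...]}. A call has 1 to 5 rows; each row shifts and turns the commanded pose from where the row before left it; what a row does not reach is not made up. A row lasts 1/8 s, in which the tool goes at most 62.5 mm and 10.7 degrees, less where a joint would pass 70% of its speed; a pose out of reach is approached as far as the arm can. A call is refused whole if a number of a shift passes 1 or a number of a turn 1, either way. A call with a gripper value outside its range is refused whole. The fingers move at their own pace and stop on an object; "grip_force" is the grip in N (left out, the last holds). Time passes only in rows, so rows that do not move let the fingers close. It gives the time, the measured TCP pose, the force, the opening and the grip force at its end, in the units of the state.
- monitor.get_state(): the state, without advancing time (a new reading comes with each control period).
- cams.snapshot(name): name is "scene" or "side" or "wrist"; returns a dict with "frame" (400x640x3 uint8, red, green, blue), "K" (3x3 intrinsics, pixels), "world_from_camera" (4x4, takes a point from camera to world coordinates); the wrist camera has in their place "mount" (4x4, takes a point from camera to tool coordinates, whose origin is the TCP and whose axes are the flange's). Camera axes: x right, y down, z forward; pixel columns grow to the right and rows downward; lengths in m; the calibration is good to about 2 mm. A picture is of the moment at which its call begins: read the wrist's pose just before it. There is no depth.
- bot.finish_job(): hands the job in; it is judged then, once.
The state is a dict: "clock": time; "qpos": joint angles; "joint_vel": joint speeds; "tau": joint torques, N m; "position": TCP position; "tool_rot": TCP orientation; "wrist_force": force on the tool from outside, world axes, zero at the start; "ft_torque": the same for the moment, N m; "grip_width": finger opening in m; "gripper_force": force on a finger pad.
Only numpy, scipy, OpenCV 4.12 (cv2) and the standard library are available. Lean on these libraries where they do the work, as an engineer would, in place of code of your own. Each camera call takes 0.05 s, during which the arm holds its last target. There are 200 camera calls.

### The job

The aluminium dog-bone test coupon on the inspection fixture has been checked and is held by the sprung finger with the red roller grip. Lift the finger all the way back until it stays open, while the coupon still lies in its seat; then take the coupon out and lay it flat inside the blue tray without dropping it. Leave the finger open, and do not disturb the dropper bottle, the blue box, the white jar or the bearing nearby.

Things in the scene. Friction and masses are not known exactly. Their poses are not given: they have to be found in the camera images.
- fixture: Grey fixture fixed to the counter, base 200 x 70 x 10 mm (its x -70 to +130). Two dark supports at x = -57 to -27 and 27 to 57 mm carry the coupon 32 mm up; between them 22 mm of air below its neck. Hinge bracket at x = 89 to 111 mm, 61 mm high, with spring at y = -18 to 27 mm. Origin on the counter below the middle of the seated coupon; x toward the hinge, y across, z up.
- nest (a point): Point midway between the two support tops, 32 mm above the counter, where the origin of the seated coupon lies. Cheeks beside the coupon's heads (17 to 22 mm off the centre line) and end stops, all about 4 mm above the support tops, hold it loosely with 2 mm of play.
- hold_finger (a joint): Angle of the sprung hold-down finger, rad: about 0 shut, its black nose pressing about 5 N on the coupon's head nearer the hinge; grows as the grip swings up and back over the pin (about fixture +y); 1.75 at the open stop. The over-centre spring (up to 0.35 N m) pulls it shut below about 0.85 and open above: past 0.95 it snaps fully open and stays.
- finger_grip (a point): Centre of the red roller grip on the finger: cylinder 16 mm in diameter, 28 mm long along fixture y, on an 8 mm stem 34 mm above the 11 mm wide finger arm. Pinched from above across its end faces it turns between the pads as it swings. Shut, it lies 52 mm before (-x) and 34 mm above the hinge pin, 84 mm above the counter; it moves with the finger.
- finger_pivot (a point): Middle of the finger's hinge pin, on the fixture at x = 100 mm, 50 mm above the counter; the pin runs along the fixture's y.
- coupon: Loose aluminium dog-bone test coupon, about 70 g, 110 mm long (x), 8 mm thick; end heads 30 mm wide and 32 mm long, straight neck 16 mm wide (y) from x = -16 to 16 mm. Origin: centre of its underside; x along its length, z up. Best gripped across the neck with the fingertips hardly below its underside, so that it can be laid on a flat floor.
- blue_tray: Shallow blue open tray fixed to the counter, 166 mm (x) by 116 mm (y), walls 3 mm thick and 14 mm high, floor 3 mm thick. Origin: centre of its underside.
- orange_tray: Shallow orange open tray, same size; not to be used. Blue and orange may have changed places.
- dropper: Small light-blue dropper bottle with white tip, 19 mm diameter, 61 mm tall; bystander. Origin: centre of its underside.
- probe_box: Small dark-blue closed box, 42 x 62 x 42 mm; bystander. Origin: centre of its underside.
- white_jar: Small white capped jar, 26 mm diameter, 34 mm tall; bystander. Origin: centre of its underside.
- steel_bearing: Steel ball bearing lying flat, 62 mm diameter, 13 mm tall; bystander. Origin: centre of its underside.
Not all that is in view belongs to the job. There is more than one size of the coupon; the job needs the smaller.

How it is judged:
By the outcome, as a careful person would: the job done as asked, in the order asked, and still so for the second after the job is handed in, with the robot touching nothing.
It also fails if it takes over 46 s, if anything falls off the work surface, if the arm or the gripper's body presses on something with over 40 N, if the wrist force passes 120 N, or if a joint passes its speed limit or range.

## Working session

There is one attempt and no reset: what is moved stays moved. The work goes in short steps, Python scripts to look and compute and a tool call to move; the robot and the scene stay as the last step left them, time stands still between calls to the robot, and variables do not carry over. Pictures are saved under pics/ and viewed, at most 12 in all, crops included, and the job is handed in when it is done.

Besides the shell and the picture viewer there is one more tool, called after "Emit:" as name(argument=value, ...) on one line, values as JSON. carry_out: Moves the arm, as the interface text tells. Its arguments: {"type":"object","properties":{"travel":{"type":"array","items":{"type":"array","items":{"type":"number"}}},"twist":{"type":"array","items":{"type":"array","items":{"type":"number"}}},"gripper":{"type":"array","items":{"type":"number"}},"grip_force":{"type":"number"}},"required":["travel","twist","gripper"]}

```bash
mkdir -p pics; cat > h.py <<'E'
import numpy as np, cv2
from plant import monitor, cams, bot
def snap(n,f):
    s=monitor.get_state(); d=cams.snapshot(n); cv2.imwrite(f'pics/{f}.png',d['frame'][...,::-1]); np.savez(f'pics/{f}.npz',K=d['K'],T=d.get('world_from_camera',d.get('mount')),p=s['position'],q=s['tool_rot']); return d
def ray(K,T,u,v,z):
    d=T[:3,:3]@np.linalg.solve(K,[u,v,1.]); o=T[:3,3]; return o+d*(z-o[2])/d[2]
def proj(K,T,P):
    P=np.atleast_2d(P); c=(P-T[:3,3])@T[:3,:3]; c=c@K.T; return c[:,:2]/c[:,2:]
E
python3 - <<'E'
from h import *
print(monitor.get_state())
for n in ('scene','side'):
    d=snap(n,n+'0'); print(n,d['K'].tolist(),d['world_from_camera'].round(3).tolist())
E
```

```text
{'clock': 0.0, 'qpos': array([ 1.22902333,  0.39916788,  0.04504077,  1.5378814 , -0.01872149,
        1.20688482, -0.05070051]), 'joint_vel': array([ 0.00037909, -0.00166376, -0.00036981, -0.00166852, -0.00055643,
        0.000296  ,  0.00166782]), 'tau': array([-1.45819276e-04, -4.75132012e+01,  1.36491280e+00, -2.54218465e+01,
        1.17003170e-02,  9.48395580e-03,  1.48309717e-06]), 'position': array([ 0.15611237, -0.63026793,  0.2012786 ]), 'tool_rot': array([-9.44083912e-04,  9.92635338e-01,  1.21136965e-01, -1.73093064e-04]), 'wrist_force': array([-0.191263  ,  0.44128947, -0.23517064]), 'ft_torque': array([-0.01359338, -0.00860908,  0.04882596]), 'gripper_force': 0.0, 'grip_width': 0.08554413965719565}
scene [[392.8122404183863, 0.0, 323.05115184532787], [0.0, 392.8122404183863, 193.9746257920499], [0.0, 0.0, 1.0]] [[-0.797, -0.279, 0.536, 0.061], [-0.604, 0.355, -0.714, 0.591], [0.009, -0.893, -0.451, 0.507], [0.0, 0.0, 0.0, 1.0]]
side [[392.65225914212243, 0.0, 324.26292779207625], [0.0, 392.65225914212243, 197.53552781662725], [0.0, 0.0, 1.0]] [[0.881, -0.251, 0.401, 0.113], [-0.473, -0.49, 0.732, -0.964], [0.013, -0.835, -0.55, 0.717], [0.0, 0.0, 0.0, 1.0]]
```

View pics/scene0.png

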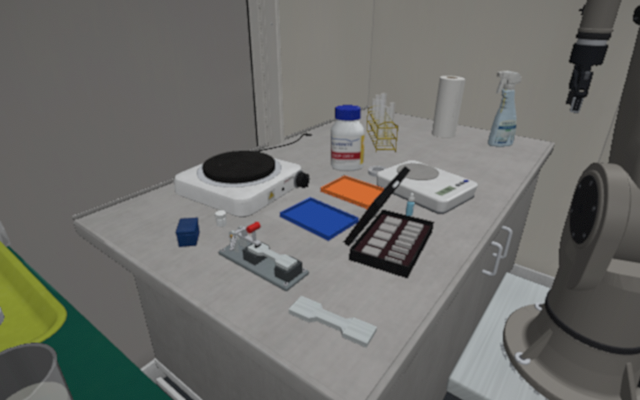

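View pics/side0.png

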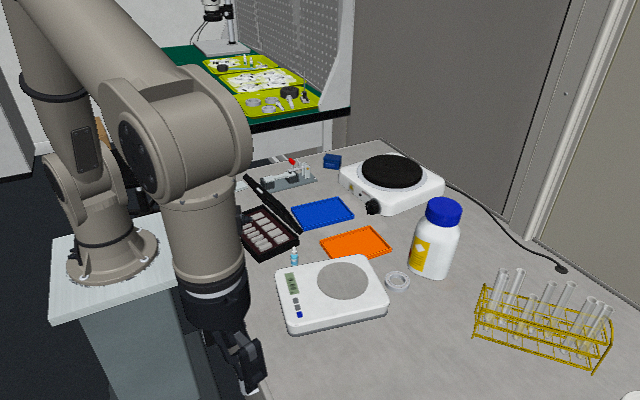

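Scene: the fixture is at (263,262), with red grip (253,227). The blue tray is at (318,218) and the orange one at (352,192). A lidded open case stands at (390,235). There are two coupon candidates: a large loose one on the counter (333,320), and the one in the fixture at about (272,255). The seated, smaller one fits, and I'll confirm it in a crop.

```bash
python3 - <<'E'
from h import *
a=cv2.imread('pics/scene0.png')[195:295,165:325]
cv2.imwrite('pics/c0.png',cv2.resize(a,None,fx=5,fy=5,interpolation=cv2.INTER_CUBIC))
f=np.load('pics/scene0.npz');K,T=f['K'],f['T']
for n,u,v,z in [('red',253,227,.084),('trayL',280,217,.014),('trayN',321,237,.014),('trayR',358,217,.014),('trayF',313,200,.014),('box',187,245,0),('jar',221,222,0),('dropper',410,217,0),('lidtop',405,170,.12),('lidlow',348,242,.03)]:
    print(n,ray(K,T,u,v,z).round(3))
f=np.load('pics/side0.npz');K,T=f['K'],f['T']
for n,u,v,z in [('red',292,161,.084),('trayA',290,207,.014),('trayB',342,197,.014),('trayC',355,216,.014),('trayD',303,231,.014),('dropper',294,265,0)]:
    print('side',n,ray(K,T,u,v,z).round(3))
E
```

```text
red [0.586 0.129 0.084]
trayL [ 0.654 -0.022  0.014]
trayN [ 0.519 -0.013  0.014]
trayR [ 0.501 -0.142  0.014]
trayF [ 0.646 -0.144  0.014]
box [0.751 0.183 0.   ]
jar [0.77  0.069 0.   ]
dropper [ 0.408 -0.245  0.   ]
lidtop [ 0.44  -0.254  0.12 ]
lidlow [ 0.446 -0.014  0.03 ]
side red [0.584 0.128 0.084]
side trayA [ 0.505 -0.027  0.014]
side trayB [ 0.679 -0.052  0.014]
side trayC [ 0.661 -0.161  0.014]
side trayD [ 0.489 -0.155  0.014]
side dropper [ 0.413 -0.257  0.   ]
```

View pics/c0.png

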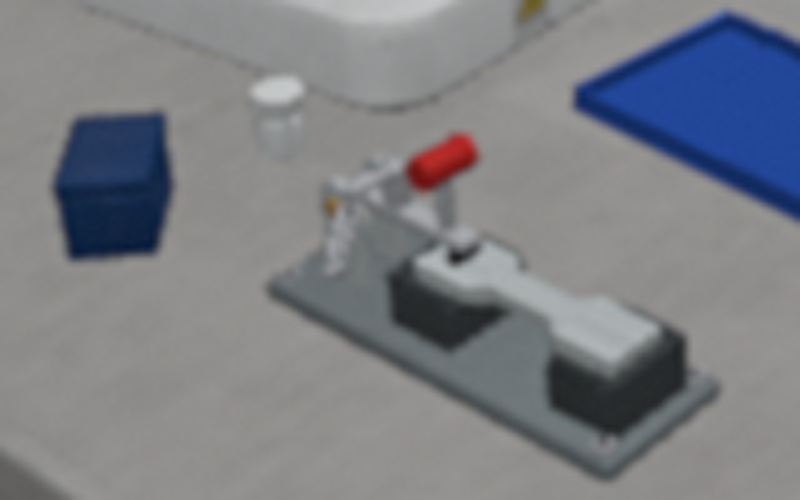

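The crop confirms that the smaller coupon is seated under the black nose. The base corners are at crop (270,288), (607,475) and (718,382), and the red grip is centred at (442,162).

```bash
python3 - <<'E'
from h import *
from scipy.optimize import least_squares
f=np.load('pics/scene0.npz');K,T=f['K'],f['T']
g=np.load('pics/side0.npz');Ks,Ts=g['K'],g['T']
c=lambda x,y:[165+(x+.5)/5-.5,195+(y+.5)/5-.5]
uv=np.array([c(270,286),c(607,470),c(718,380),c(442,162)])
for p,z in zip(uv,(.01,.01,.01,.084)): print(ray(K,T,*p,z).round(4))
for s in (1,-1):
    L=np.array([[130,35*s,10],[-70,35*s,10],[-70,-35*s,10],[48,0,84]])/1e3
    def W(p): 
        R=np.array([[np.cos(p[2]),-np.sin(p[2]),0],[np.sin(p[2]),np.cos(p[2]),0],[0,0,1]]); return L@R.T+[p[0],p[1],0]
    def r(p):
        w=W(p); return np.r_[(proj(K,T,w)-uv).ravel(),(proj(Ks,Ts,w[3:])-[292,161]).ravel()]
    for y0 in (0.3,2,-2):
        o=least_squares(r,[.58,.12,y0]); print(s,o.x.round(4),o.cost.round(2),r(o.x).round(1))
print(monitor.get_state()['tool_rot'])
E
```

```text
[0.6617 0.1648 0.01  ]
[0.4664 0.1647 0.01  ]
[0.4676 0.0965 0.01  ]
[0.5857 0.1286 0.084 ]
1 [ 0.5362  0.1297 -0.009 ] 1.75 [-1.  -1.  -0.3  0.1  1.   0.   0.3  0.4 -0.1 -0.2]
1 [ 0.5362  0.1297 -0.009 ] 1.75 [-1.  -1.  -0.3  0.1  1.   0.   0.3  0.4 -0.1 -0.2]
1 [ 0.5362  0.1297 -0.009 ] 1.75 [-1.  -1.  -0.3  0.1  1.   0.   0.3  0.4 -0.1 -0.2]
-1 [0.537  0.1375 0.4159] 785.91 [ -0.   -2.8  20.8 -26.2 -11.1  13.2  -8.7   6.7  -4.3  -3.3]
-1 [0.537  0.1375 0.416 ] 785.91 [ -0.   -2.8  20.8 -26.2 -11.1  13.2  -8.7   6.7  -4.3  -3.3]
-1 [0.537  0.1375 0.4159] 785.91 [ -0.   -2.8  20.8 -26.2 -11.1  13.2  -8.7   6.7  -4.3  -3.3]
[-8.72711449e-04  9.92635763e-01  1.21134044e-01 -1.52933410e-04]
```

Emit:
carry_out(travel=[[0,0,0.8],[0,0,0.8],[0.3,0.4,0.6],[0.5,0.7,0.2],[0.5,0.8,0]], twist=[[0,0,0],[0,0,-0.5],[0,0,-0.5],[0,0,-0.5],[0,0,-0.5]], gripper=[0,0,0,0,0], grip_force=40)

```text
clock: 0.72
position: [0.222, -0.5355, 0.323]
tool_rot: [0.001, 0.999, 0.033, 0.0]
wrist_force: [0.2, 0.3, -0.4]
grip_width: 0.0853
gripper_force: 0.0
```

Emit:
carry_out(travel=[[0.5,0.8,0],[0.5,0.8,0],[0.5,0.8,0],[0.5,0.8,0],[0.5,0.8,0]], twist=[[0,0,-0.5],[0,0,-0.4],[0,0,0],[0,0,0],[0,0,0]], gripper=[0,0,0,0,0])

```text
clock: 1.35
position: [0.3468, -0.3344, 0.322]
tool_rot: [-0.0, 1.0, -0.005, -0.0]
wrist_force: [1.6, -0.3, -0.0]
grip_width: 0.0853
gripper_force: 0.0
```

Emit:
carry_out(travel=[[0.5,0.8,0],[0.5,0.8,0],[0.5,0.8,0],[0.5,0.8,0],[0.5,0.8,0]], twist=[[0,0,0],[0,0,0],[0,0,0],[0,0,0],[0,0,0]], gripper=[0,0,0,0,0])

```text
clock: 1.98
position: [0.4716, -0.1346, 0.322]
tool_rot: [0.0, 1.0, -0.005, -0.0]
wrist_force: [0.6, -0.1, 0.2]
grip_width: 0.0852
gripper_force: 0.0
```

Emit:
carry_out(travel=[[0.4,0.9,0],[0.4,0.9,0],[0.4,0.9,-0.3],[0.4,0.9,-0.8],[0.5,0.9,-0.8]], twist=[[0,0,0],[0,0,0],[0,0,0],[0,0,0],[0,0,0]], gripper=[0,0,0,0,0])

```text
clock: 2.6
position: [0.5754, 0.0876, 0.2285]
tool_rot: [0.0, 1.0, -0.005, 0.0]
wrist_force: [0.7, -1.2, -0.1]
grip_width: 0.0856
gripper_force: 0.0
```

Emit:
carry_out(travel=[[0.1,0.7,0],[0,0,0]], twist=[[0,0,0],[0,0,0]], gripper=[0,0])

```text
clock: 2.85
position: [0.579, 0.1258, 0.2285]
tool_rot: [-0.001, 1.0, -0.002, -0.001]
wrist_force: [0.1, 0.1, -0.5]
grip_width: 0.0854
gripper_force: 0.0
```

```bash
python3 - <<'E'
from h import *
d=snap('wrist','w1'); d2=snap('scene','s1')
s=monitor.get_state(); print(s['position'],s['tool_rot'],d['mount'].round(3).tolist())
cv2.imwrite('pics/w1c.png',d['frame'][...,::-1])
E
```

```text
[0.57982271 0.12103738 0.22926123] [ 4.92925238e-04  9.99987520e-01 -4.96091895e-03 -3.24861894e-04] [[-0.001, -0.949, -0.314, 0.08], [1.0, -0.0, -0.0, 0.001], [0.0, -0.314, 0.949, -0.171], [0.0, 0.0, 0.0, 1.0]]
```

View pics/w1.png

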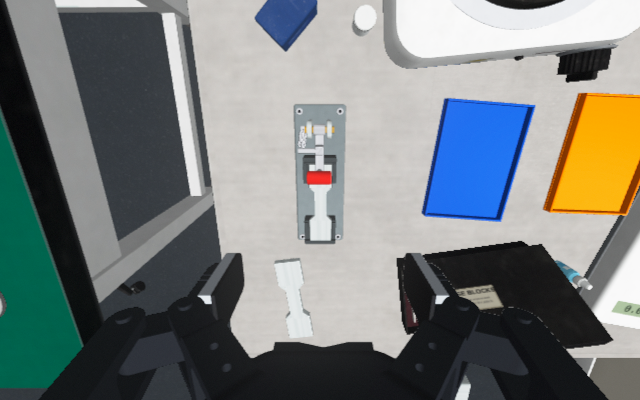

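Wrist view: red grip at (318.5,178), base corners at (294,105), (346,105), (343,243) and (298,243), and tray corners at (446,98), (535,105), (501,221) and (423,215). The orange tray is farther right.

```bash
cat >> h.py <<'E'
from scipy.spatial.transform import Rotation as R
def wT(M,p,q):
    T=np.eye(4);T[:3,:3]=R.from_quat(np.r_[q[1:],q[0]]).as_matrix();T[:3,3]=p; return T@M
E
python3 - <<'E'
from h import *
for i in range(4):
    d=cams.snapshot('wrist'); s=monitor.get_state(); print(s['position'].round(4),s['tool_rot'].round(4))
f=np.load('pics/w1.npz'); T=wT(f['T'],s['position'],s['tool_rot']); K=f['K']
im=cv2.imread('pics/w1.png').astype(int); b,g,r=im[...,0],im[...,1],im[...,2]
m=(r>150)&(g<60)&(b<60); m[:150]=0;m[220:]=0;m[:,:280]=0;m[:,360:]=0; ys,xs=np.nonzero(m); print('redpx',xs.min(),xs.max(),ys.min(),ys.max())
print('red',ray(K,T,(xs.min()+xs.max())/2,(ys.min()+ys.max())/2,.086))
for p in [(294,105),(346,105),(343,243),(298,243)]: print('base',ray(K,T,*p,.01).round(4))
for p in [(446,98),(535,105),(501,221),(423,215)]: print('tray',ray(K,T,*p,.014).round(4))
E
```

```text
[0.5801 0.12   0.2295] [ 7.0e-04  1.0e+00 -5.8e-03 -1.0e-04]
[0.5801 0.1196 0.2297] [ 7.0e-04  1.0e+00 -6.3e-03  1.0e-04]
[0.5802 0.1196 0.2298] [ 6.0e-04  1.0e+00 -6.4e-03  2.0e-04]
[0.5802 0.1197 0.2299] [ 5.0e-04  1.0e+00 -6.4e-03  3.0e-04]
redpx 307 329 171 183
red [0.58442344 0.12477482 0.086     ]
base [0.6648 0.1564 0.01  ]
base [0.6639 0.0872 0.01  ]
base [0.4602 0.0894 0.01  ]
base [0.4612 0.1596 0.01  ]
tray [ 0.6708 -0.0431  0.014 ]
tray [ 0.6606 -0.1616  0.014 ]
tray [ 0.4957 -0.1476  0.014 ]
tray [ 0.507  -0.0293  0.014 ]
```

```bash
cat > red.py <<'E'
from h import *
d=snap('wrist','w2'); s=monitor.get_state(); T=wT(d['mount'],s['position'],s['tool_rot']); K=d['K']
im=d['frame'].astype(int); r,g,b=im[...,0],im[...,1],im[...,2]
m=(r>130)&(g<70)&(b<70)
n,l,st,c=cv2.connectedComponentsWithStats(m.astype(np.uint8)); i=1+st[1:,4].argmax(); print(st[i],c[i])
print('red',ray(K,T,*c[i],.088).round(4),ray(K,T,*c[i],.084).round(4),s['position'].round(4),s['tool_rot'].round(4),s['wrist_force'].round(1))
E
python3 red.py
```

```text
[301 173  24  12 285] [312.62105263 178.48421053]
red [0.5832 0.1312 0.088 ] [0.5822 0.1314 0.084 ] [0.5802 0.12   0.2299] [ 4.0e-04  1.0e+00 -6.3e-03  3.0e-04] [-0.   0.2  0.2]
```

Emit:
carry_out(travel=[[0.08,0.2,-0.5],[0,0,-0.7],[0,0,-0.6],[0,0,0],[0,0,0]], twist=[[0,0,0],[0,0,0],[0,0,0],[0,0,0],[0,0,0]], gripper=[0,0,0,0,0])

```text
clock: 3.82
position: [0.585, 0.1314, 0.141]
tool_rot: [-0.0, 1.0, -0.005, 0.001]
wrist_force: [0.5, 0.8, 0.5]
grip_width: 0.0858
gripper_force: 0.0
```

Emit:
carry_out(travel=[[0,0,0],[0,0,0]], twist=[[0,0,0],[0,0,0]], gripper=[0,0])

```text
clock: 4.08
position: [0.5847, 0.1317, 0.1408]
tool_rot: [-0.0, 1.0, -0.005, 0.001]
wrist_force: [0.5, 0.6, 0.1]
grip_width: 0.0854
gripper_force: 0.0
```

```bash
python3 red.py
```

```text
[604 143  36  97 710] [623.3056338 194.3084507]
red [ 0.593  -0.1218  0.088 ] [ 0.5917 -0.1263  0.084 ] [0.5845 0.1317 0.1405] [-0.0e+00  1.0e+00 -5.1e-03  8.0e-04] [-1.   0.2  0.2]
```

```bash
sed -i 's/^m=.*/&; m[:,:200]=0; m[:,450:]=0; m[300:]=0/' red.py; python3 red.py
```

```text
[308 200  32  17 517] [323.47775629 207.5860735 ]
red [0.5837 0.1306 0.088 ] [0.5823 0.1306 0.084 ] [0.5844 0.1316 0.1403] [ 0.0e+00  1.0e+00 -5.2e-03  6.0e-04] [-0.2  0.2 -0.1]
```

Emit:
carry_out(travel=[[-0.02,-0.02,-0.5],[0,0,-0.5],[0,0,-0.5],[0,0,0],[0,0,0]], twist=[[0,0,0],[0,0,0],[0,0,0],[0,0,0],[0,0,0]], gripper=[0,0,0,0,100])

```text
clock: 4.8
position: [0.5838, 0.1309, 0.0656]
tool_rot: [-0.0, 1.0, -0.005, 0.001]
wrist_force: [0.5, -0.1, 0.7]
grip_width: 0.0697
gripper_force: 0.0
```

Emit:
carry_out(travel=[[0,0,0],[0,0,0],[0,0,0],[0,0,0],[0,0,0]], twist=[[0,0,0],[0,0,0],[0,0,0],[0,0,0],[0,0,0]], gripper=[140,180,220,220,220], grip_force=40)

```text
clock: 5.42
position: [0.583, 0.1305, 0.0646]
tool_rot: [0.0, 1.0, -0.005, 0.0]
wrist_force: [-1.3, 0.1, 0.1]
grip_width: 0.0114
gripper_force: 0.0
```

```bash
python3 - <<'E'
from h import *
d=snap('scene','s2'); d2=snap('wrist','w3'); s=monitor.get_state(); print(s['grip_width'],s['gripper_force'],s['position'],s['wrist_force'])
a=cv2.resize(d['frame'][180:290,180:330],None,fx=3.6,fy=3.6,interpolation=cv2.INTER_CUBIC)[:396,:]
b=d2['frame'][120:400,180:460]; b=cv2.resize(b,(260,260))
o=np.zeros((400,800,3),np.uint8); o[:396,:540]=a[:,:540]; o[:260,540:]=b[:,:260]
cv2.imwrite('pics/m1.png',o[...,::-1])
E
```

```text
0.012155024975219232 0.0 [0.58293518 0.13047238 0.06453867] [-0.04403691  0.21029651  0.53713949]
```

View pics/m1.png

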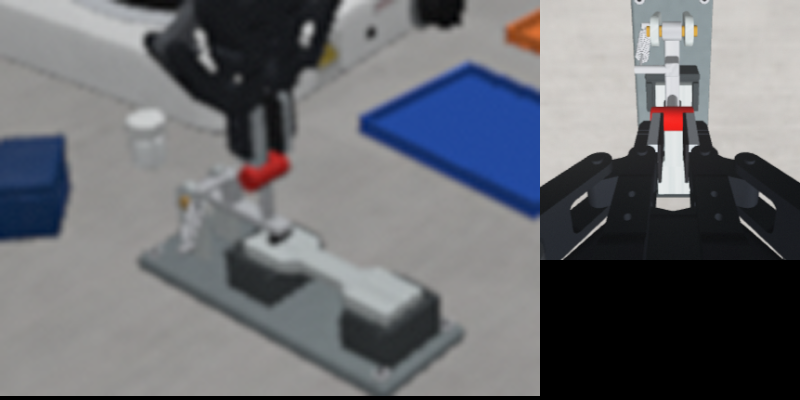

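```bash
python3 - <<'E'
from h import *
s=monitor.get_state();p=s['position'];print(p,s['tool_rot'],s['qpos'].round(3))
f=np.load('pics/s2.npz');P=[p,p+[0,0,.019],p+[0,0,.04],[.584,.1445,.084],[.584,.1165,.084]]
o=proj(f['K'],f['T'],P);print('scene',o.round(1).tolist(),'crop',((o-[180,180])*3.6).round(0).tolist())
f=np.load('pics/w3.npz');T=wT(f['T'],p,s['tool_rot']);o=proj(f['K'],T,P);print(f['K'][0,0],'wrist',o.round(0).tolist(),'crop',((o-[180,120])*260/280+[540,0]).round(0).tolist())
im=cv2.imread('pics/s2.png').astype(int);m=(im[...,2]>130)&(im[...,1]<70)&(im[...,0]<70);m[:,320:]=0
ys,xs=np.nonzero(m);print('red scene',xs.min(),xs.max(),ys.min(),ys.max(),xs.mean(),ys.mean())
E
```

```text
[0.58293518 0.13047238 0.06453867] [ 6.93862410e-05  9.99986906e-01 -5.11651790e-03 -6.85788463e-05] [ 0.122  0.488 -0.539  1.792  0.301  0.944 -2.125]
scene [[254.0, 235.9], [253.3, 228.0], [252.6, 219.1], [247.8, 230.6], [257.9, 224.8]] crop [[266.0, 201.0], [264.0, 173.0], [261.0, 141.0], [244.0, 182.0], [280.0, 161.0]]
278.2182548033153 wrist [[322.0, 233.0], [322.0, 246.0], [322.0, 264.0], [299.0, 245.0], [345.0, 245.0]] crop [[672.0, 105.0], [672.0, 117.0], [672.0, 134.0], [650.0, 116.0], [693.0, 116.0]]
red scene 247 259 223 229 253.71428571428572 226.16666666666666
```

```bash
python3 - <<'E'
from h import *
a=cv2.imread('pics/s2.png')[190:250,225:285]; b=cv2.imread('pics/w3.png')[200:300,270:370]
o=np.hstack([cv2.resize(a,(400,400),interpolation=cv2.INTER_CUBIC),cv2.resize(b,(400,400),interpolation=cv2.INTER_CUBIC)])
cv2.imwrite('pics/m2.png',o)
E
```

```text
(no output)
```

View pics/m2.png

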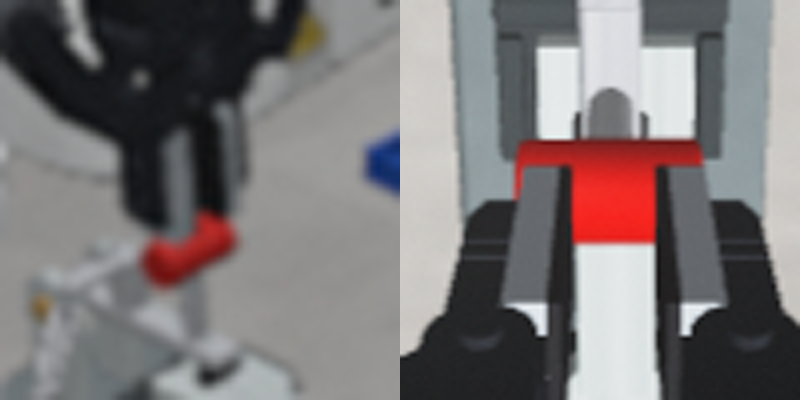

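Roller is exactly where I computed it, but the wrist view shows the pad tips closed just above it at (312,241) and (334,241). They stand about 30 mm behind the nominal TCP. I'll open, go lower and close again.

Emit:
carry_out(travel=[[0,0,0.2],[0,0,0],[0,0,0],[0,0,0],[0,0,0]], twist=[[0,0,0],[0,0,0],[0,0,0],[0,0,0],[0,0,0]], gripper=[80,80,80,80,80])

```text
clock: 6.15
position: [0.5828, 0.1304, 0.0744]
tool_rot: [0.0, 1.0, -0.005, -0.0]
wrist_force: [0.2, -0.8, -0.3]
grip_width: 0.0587
gripper_force: 0.0
```

Emit:
carry_out(travel=[[0.02,0,-0.3],[0,0,-0.3],[0,0,-0.16],[0,0,0],[0,0,0]], twist=[[0,0,0],[0,0,0],[0,0,0],[0,0,0],[0,0,0]], gripper=[80,80,80,80,80])

```text
clock: 6.78
position: [0.5843, 0.1307, 0.0368]
tool_rot: [-0.0, 1.0, -0.005, 0.0]
wrist_force: [-0.4, -0.1, -0.4]
grip_width: 0.0587
gripper_force: 0.0
```

Emit:
carry_out(travel=[[0,0,0],[0,0,0],[0,0,0],[0,0,0],[0,0,0]], twist=[[0,0,0],[0,0,0],[0,0,0],[0,0,0],[0,0,0]], gripper=[120,150,180,200,200], grip_force=40)

```text
clock: 7.4
position: [0.5842, 0.1313, 0.0372]
tool_rot: [-0.0, 1.0, -0.005, 0.0]
wrist_force: [-0.7, 2.1, 4.3]
grip_width: 0.027
gripper_force: 39.9
```

```bash
python3 - <<'E'
from h import *
d=snap('scene','s3'); d2=snap('wrist','w4'); s=monitor.get_state(); print(s['grip_width'],s['gripper_force'],s['position'],s['wrist_force'])
a=d['frame'][190:250,225:285]; b=d2['frame'][200:300,270:370]
o=np.hstack([cv2.resize(x,(400,400),interpolation=cv2.INTER_CUBIC) for x in (a,b)])
cv2.imwrite('pics/m3.png',o[...,::-1])
E
```

```text
0.0270207695217937 40.012067556381226 [0.58420671 0.13130826 0.03714757] [-1.80219314  2.61872593  6.15183061]
```

View pics/m3.png

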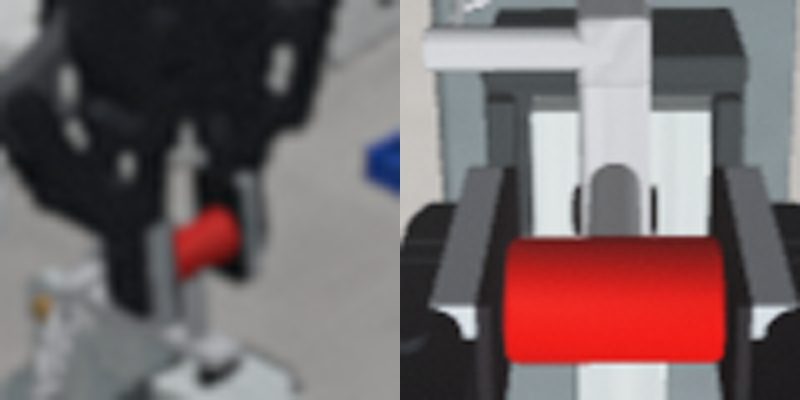

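The roller is pinched squarely across its end faces: 27 mm opening, 40 N, red centred between the pads at (615,300) in the right half. Now I'll swing it along the arc.

Emit:
carry_out(travel=[[0.08,0,0.1],[0.08,0,0.09],[0.1,0,0.08],[0.1,0,0.075],[0.11,0,0.06]], twist=[[0,0,0],[0,0,0],[0,0,0],[0,0,0],[0,0,0]], gripper=[200,200,200,200,200])

```text
clock: 8.12
position: [0.6005, 0.131, 0.0537]
tool_rot: [0.001, 1.0, -0.004, -0.007]
wrist_force: [-9.3, 3.8, -2.8]
grip_width: 0.027
gripper_force: 40.2
```

Emit:
carry_out(travel=[[0.11,0,0.06],[0.12,0,0.036],[0.12,0,0.036],[0.12,0,0.01],[0.12,0,0.01]], twist=[[0,0,0],[0,0,0],[0,0,0],[0,0,0],[0,0,0]], gripper=[200,200,200,200,200])

```text
clock: 8.75
position: [0.6335, 0.1309, 0.0636]
tool_rot: [0.001, 1.0, -0.005, -0.004]
wrist_force: [-6.7, 2.2, 1.6]
grip_width: 0.0271
gripper_force: 39.2
```

Emit:
carry_out(travel=[[0.12,0,-0.01],[0.12,0,-0.015],[0.12,0,-0.04],[0.12,0,-0.04],[0.11,0,-0.06]], twist=[[0,0,0],[0,0,0],[0,0,0],[0,0,0],[0,0,0]], gripper=[200,200,200,200,200])

```text
clock: 9.38
position: [0.6681, 0.1309, 0.0567]
tool_rot: [-0.0, 1.0, -0.005, 0.001]
wrist_force: [-0.2, 2.6, 3.5]
grip_width: 0.0268
gripper_force: 39.5
```

Emit:
carry_out(travel=[[0.11,0,-0.06],[0.1,0,-0.08],[0,0,0]], twist=[[0,0,0],[0,0,0],[0,0,0]], gripper=[200,200,200])

```text
clock: 9.75
position: [0.6791, 0.1308, 0.0495]
tool_rot: [-0.001, 1.0, -0.005, 0.002]
wrist_force: [2.9, 4.3, 3.5]
grip_width: 0.0271
gripper_force: 41.1
```

Emit:
carry_out(travel=[[0,0,0],[0,0,0],[0,0,0],[0,0,0.1],[0,0,0.5]], twist=[[0,0,0],[0,0,0],[0,0,0],[0,0,0],[0,0,0]], gripper=[80,80,80,80,80])

```text
clock: 10.38
position: [0.6754, 0.1298, 0.0779]
tool_rot: [0.001, 1.0, -0.005, -0.002]
wrist_force: [0.8, -0.0, -0.2]
grip_width: 0.0583
gripper_force: 0.0
```

Emit:
carry_out(travel=[[0,0,0.8],[0,0,0.8],[-0.4,-0.8,0],[-0.5,-0.8,0],[-0.5,-0.8,0]], twist=[[0,0,0],[0,0,0],[0,0,0],[0,0,0],[0,0,0]], gripper=[80,80,80,80,80])

```text
clock: 11.0
position: [0.6063, 0.0092, 0.1597]
tool_rot: [0.0, 1.0, -0.005, 0.0]
wrist_force: [0.1, -0.9, -0.4]
grip_width: 0.0583
gripper_force: 0.0
```

Emit:
carry_out(travel=[[-0.4,-0.9,0],[0,-0.9,0],[0,0,0],[0,0,0],[0,0,0]], twist=[[0,0,0],[0,0,0],[0,0,0],[0,0,0],[0,0,0]], gripper=[207,207,207,207,207])

```text
clock: 11.62
position: [0.5872, -0.0774, 0.1594]
tool_rot: [-0.0, 1.0, -0.004, 0.0]
wrist_force: [-0.1, 0.1, -0.4]
grip_width: 0.0163
gripper_force: 0.0
```

```bash
python3 - <<'E'
from h import *
d=snap('scene','s4'); d2=snap('wrist','w5'); s=monitor.get_state(); print(s['grip_width'],s['position'],s['tool_rot'],s['wrist_force'])
a=cv2.resize(d['frame'][195:295,165:325],(640,400),interpolation=cv2.INTER_CUBIC)
cv2.imwrite('pics/m4.png',a[...,::-1])
E
```

```text
0.01609023575045211 [ 0.58718217 -0.07779678  0.15930211] [-1.94750607e-04  9.99992803e-01 -3.78822511e-03  7.63520402e-05] [ 0.3080465  -0.68060504 -0.53150621]
```

View pics/m4.png

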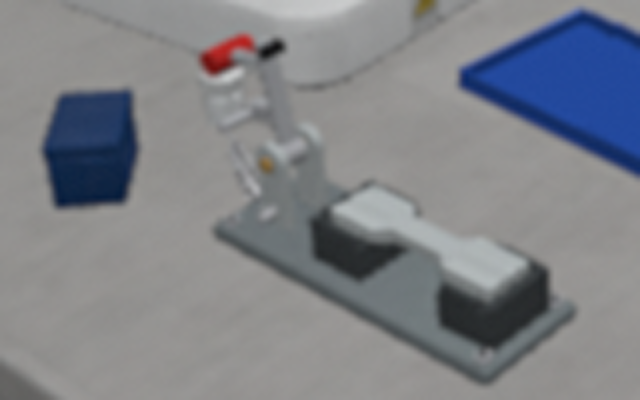

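The finger stands open and the coupon is still seated. Next I'll touch the tray floor gently to learn the true tip height at 16 mm opening.

Emit:
carry_out(travel=[[0,-0.2,-0.8],[0,0,-0.9],[0,0,-0.8],[0,0,-0.5],[0,0,0]], twist=[[0,0,0],[0,0,0],[0,0,0],[0,0,0],[0,0,0]], gripper=[207,207,207,207,207])

```text
clock: 12.35
position: [0.5851, -0.0884, 0.0072]
tool_rot: [-0.0, 1.0, -0.004, -0.002]
wrist_force: [-0.1, 0.1, 0.1]
grip_width: 0.0158
gripper_force: 0.0
```

Emit:
carry_out(travel=[[0,0,-0.1],[0,0,-0.06],[0,0,-0.06],[0,0,-0.06],[0,0,0]], twist=[[0,0,0],[0,0,0],[0,0,0],[0,0,0],[0,0,0]], gripper=[207,207,207,207,207])

```text
clock: 12.98
position: [0.5868, -0.0895, -0.0049]
tool_rot: [0.0, 1.0, -0.005, -0.0]
wrist_force: [-0.0, 0.8, 0.5]
grip_width: 0.0159
gripper_force: 0.0
```

Emit:
carry_out(travel=[[0,0,-0.06],[0,0,-0.06],[0,0,-0.06],[0,0,-0.06],[0,0,0]], twist=[[0,0,0],[0,0,0],[0,0,0],[0,0,0],[0,0,0]], gripper=[207,207,207,207,207])

```text
clock: 13.6
position: [0.5867, -0.0894, -0.0172]
tool_rot: [0.0, 1.0, -0.005, -0.0]
wrist_force: [0.1, -0.2, 0.0]
grip_width: 0.0162
gripper_force: 0.0
```

Emit:
carry_out(travel=[[0,0,-0.04],[0,0,-0.03],[0,0,0]], twist=[[0,0,0],[0,0,0],[0,0,0]], gripper=[207,207,207])

```text
clock: 13.98
position: [0.5869, -0.0895, -0.0204]
tool_rot: [0.0, 1.0, -0.005, -0.0]
wrist_force: [-0.9, -1.2, 0.4]
grip_width: 0.0161
gripper_force: 0.0
```

Emit:
carry_out(travel=[[0,0,-0.03],[0,0,-0.03],[0,0,0]], twist=[[0,0,0],[0,0,0],[0,0,0]], gripper=[207,207,207])

```text
clock: 14.35
position: [0.5868, -0.0895, -0.0235]
tool_rot: [0.0, 1.0, -0.005, -0.0]
wrist_force: [-0.3, 0.2, 0.0]
grip_width: 0.0165
gripper_force: 0.0
```

Emit:
carry_out(travel=[[0,0,-0.03],[0,0,0]], twist=[[0,0,0],[0,0,0]], gripper=[207,207])

```text
clock: 14.6
position: [0.5868, -0.0895, -0.0249]
tool_rot: [0.0, 1.0, -0.005, -0.0]
wrist_force: [0.4, 0.1, 0.2]
grip_width: 0.0161
gripper_force: 0.0
```

Emit:
carry_out(travel=[[0,0,-0.03],[0,0,0]], twist=[[0,0,0],[0,0,0]], gripper=[207,207])

```text
clock: 14.85
position: [0.5871, -0.0895, -0.0256]
tool_rot: [0.0, 1.0, -0.005, 0.0]
wrist_force: [-2.1, 0.9, 4.6]
grip_width: 0.0164
gripper_force: 2.4
```

Contact is at TCP z = -0.0255, so the tips stand 28.5 mm behind the nominal TCP. Now to the coupon.

Emit:
carry_out(travel=[[0,0,0.6],[0,0,0.9],[0,0,0.9],[-0.2,0.8,0.2],[-0.2,0.8,0]], twist=[[0,0,0],[0,0,0],[0,0,0],[0,0,0],[0,0,0]], gripper=[207,207,207,110,110])

```text
clock: 15.48
position: [0.5679, -0.0089, 0.1053]
tool_rot: [0.0, 1.0, -0.006, 0.002]
wrist_force: [0.3, -0.1, -0.4]
grip_width: 0.0486
gripper_force: 0.0
```

Emit:
carry_out(travel=[[-0.2,0.8,0],[-0.2,0.8,0],[-0.2,0.8,0],[0,0.4,0],[0,0,0]], twist=[[0,0,0],[0,0,0],[0,0,0],[0,0,0],[0,0,0]], gripper=[110,110,110,110,110])

```text
clock: 16.1
position: [0.5367, 0.1326, 0.1039]
tool_rot: [-0.0, 1.0, -0.003, 0.0]
wrist_force: [-0.4, 0.0, -0.3]
grip_width: 0.0486
gripper_force: 0.0
```

Emit:
carry_out(travel=[[0,0,0],[0,0,0],[0,0,0]], twist=[[0,0,0],[0,0,0],[0,0,0]], gripper=[110,110,110])

```text
clock: 16.48
position: [0.5372, 0.1293, 0.1036]
tool_rot: [0.0, 1.0, -0.006, -0.0]
wrist_force: [-0.5, 0.5, -0.1]
grip_width: 0.0486
gripper_force: 0.0
```

```bash
python3 - <<'E'
from h import *
d=snap('wrist','w6'); s=monitor.get_state(); p=s['position'];print(s['grip_width'],p,s['tool_rot'])
T=wT(d['mount'],p,s['tool_rot']);im=d['frame'].copy()
for q in [(.536,.1305,.04),(.520,.1385,.04),(.552,.1385,.04),(.520,.1225,.04),(.552,.1225,.04),(.481,.1305,.04),(.591,.1305,.04)]:
    u=proj(d['K'],T,np.array(q))[0]; print(u.round(1)); cv2.circle(im,tuple(int(x) for x in u.round()),1,(255,0,255),-1)
cv2.imwrite('pics/m5.png',cv2.resize(im[130:330,240:400],(480,600),interpolation=cv2.INTER_CUBIC)[...,::-1])
E
```

```text
0.048351948678804955 [0.53713211 0.12962744 0.10364061] [ 1.90660137e-04  9.99983241e-01 -5.78615227e-03 -4.94815708e-05]
[321.3 203.7]
[312.8 220.4]
[312.  186.6]
[330.4 220.2]
[330.2 186.3]
[322.2 258.1]
[320.4 141.2]
```

View pics/m5.png

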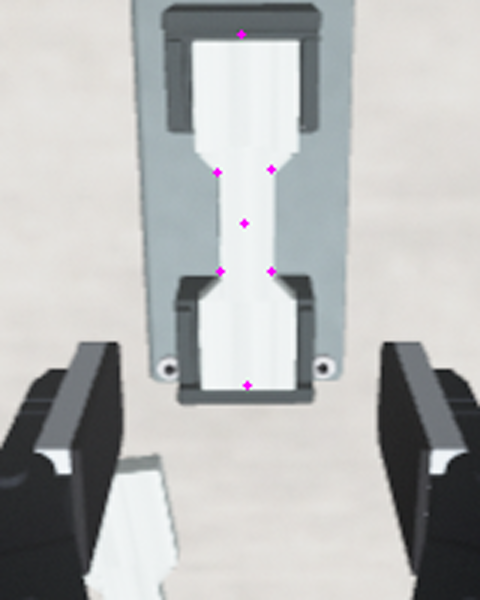

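The coupon sits about 2 mm lower in x than my marks (ends at rows 40 and 390, neck centre at column 247), so I'll shift 3 mm, descend and grip.

Emit:
carry_out(travel=[[-0.06,0,-0.6],[0,0,-0.7],[0,0,-0.5],[0,0,-0.21],[0,0,0]], twist=[[0,0,0],[0,0,0],[0,0,0],[0,0,0],[0,0,0]], gripper=[110,110,110,110,110])

```text
clock: 17.15
position: [0.5338, 0.1304, 0.003]
tool_rot: [0.0, 1.0, -0.005, -0.0]
wrist_force: [-0.5, 0.5, 0.1]
grip_width: 0.0484
gripper_force: 0.0
```

Emit:
carry_out(travel=[[0,0,0],[0,0,0],[0,0,0],[0,0,0],[0,0,0]], twist=[[0,0,0],[0,0,0],[0,0,0],[0,0,0],[0,0,0]], gripper=[150,180,200,230,230], grip_force=40)

```text
clock: 17.77
position: [0.5345, 0.1306, 0.0039]
tool_rot: [0.0, 1.0, -0.005, 0.001]
wrist_force: [-0.9, -1.6, 4.9]
grip_width: 0.0142
gripper_force: 41.0
```

Emit:
carry_out(travel=[[0,0,0.1],[0,0,0.3],[0,0,0.5],[0,0,0.5],[0,0,0]], twist=[[0,0,0],[0,0,0],[0,0,0],[0,0,0],[0,0,0]], gripper=[230,230,230,230,230])

```text
clock: 18.4
position: [0.5359, 0.1312, 0.0756]
tool_rot: [-0.001, 1.0, -0.005, 0.002]
wrist_force: [0.2, 0.1, -0.4]
grip_width: 0.0147
gripper_force: 40.3
```

```bash
python3 - <<'E'
from h import *
d=snap('wrist','w7'); d2=snap('scene','s7'); s=monitor.get_state(); print(s['grip_width'],s['gripper_force'],s['position'],s['tool_rot'],s['wrist_force'])
a=cv2.resize(d['frame'][130:330,220:420],(400,400),interpolation=cv2.INTER_CUBIC);b=cv2.resize(d2['frame'][195:295,200:300],(400,400),interpolation=cv2.INTER_CUBIC)
cv2.imwrite('pics/m6.png',np.hstack([a,b])[...,::-1])
E
```

```text
0.014603331021299456 40.30817627906799 [0.53375292 0.13026319 0.07315828] [ 1.86076519e-04  9.99986520e-01 -5.18888606e-03 -8.49273464e-06] [-0.09958424  0.90009318 -1.13235368]
```

View pics/m6.png

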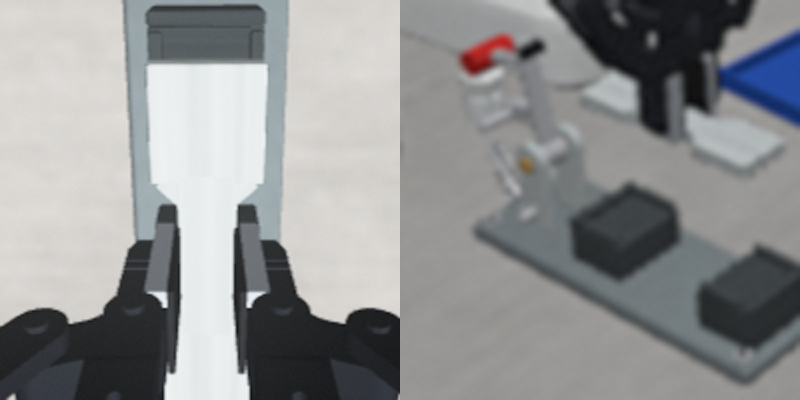

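The coupon is held level, the seat is empty and the finger stays open. Now to the blue tray.

Emit:
carry_out(travel=[[0.1,-0.4,0.1],[0.2,-0.8,0],[0.2,-0.8,0],[0.2,-0.8,0],[0.2,-0.8,0]], twist=[[0,0,0],[0,0,-0.3],[0,0,-0.3],[0,0,-0.3],[0,0,0]], gripper=[230,230,230,230,230])

```text
clock: 19.12
position: [0.5781, -0.0508, 0.0768]
tool_rot: [-0.0, 0.999, -0.044, -0.001]
wrist_force: [0.9, -0.5, -0.6]
grip_width: 0.0144
gripper_force: 40.3
```

Emit:
carry_out(travel=[[0.1,-0.6,0],[0,-0.2,-0.2],[0,0,-0.5],[0,0,-0.5],[0,0,0]], twist=[[0,0,0],[0,0,0],[0,0,0],[0,0,0],[0,0,0]], gripper=[230,230,230,230,230])

```text
clock: 19.75
position: [0.5807, -0.0876, 0.0151]
tool_rot: [-0.001, 0.999, -0.043, -0.003]
wrist_force: [-0.9, 0.1, -1.2]
grip_width: 0.0147
gripper_force: 40.3
```

Emit:
carry_out(travel=[[0,0,0],[0,0,0]], twist=[[0,0,0],[0,0,0]], gripper=[230,230])

```text
clock: 20.0
position: [0.5849, -0.0891, 0.0192]
tool_rot: [0.0, 0.999, -0.044, 0.001]
wrist_force: [0.6, -0.3, -0.3]
grip_width: 0.0145
gripper_force: 40.3
```

Down from 0.0183 commanded: about 42 mm, then slow steps to contact.

Emit:
carry_out(travel=[[0,0,-0.3],[0,0,-0.3],[0,0,-0.15],[0,0,-0.05],[0,0,0]], twist=[[0,0,0],[0,0,0],[0,0,0],[0,0,0],[0,0,0]], gripper=[230,230,230,230,230])

```text
clock: 20.62
position: [0.584, -0.0894, -0.0219]
tool_rot: [0.0, 0.999, -0.044, -0.0]
wrist_force: [-0.3, 0.3, -0.4]
grip_width: 0.0146
gripper_force: 40.3
```

Emit:
carry_out(travel=[[0,0,-0.03],[0,0,0]], twist=[[0,0,0],[0,0,0]], gripper=[230,230])

```text
clock: 20.88
position: [0.5842, -0.0895, -0.0231]
tool_rot: [0.0, 0.999, -0.044, 0.0]
wrist_force: [-0.6, -0.7, -0.3]
grip_width: 0.0146
gripper_force: 40.3
```

Emit:
carry_out(travel=[[0,0,-0.02],[0,0,0]], twist=[[0,0,0],[0,0,0]], gripper=[230,230])

```text
clock: 21.12
position: [0.584, -0.0895, -0.0243]
tool_rot: [0.0, 0.999, -0.044, 0.0]
wrist_force: [-0.4, -0.1, -1.5]
grip_width: 0.0147
gripper_force: 40.3
```

Emit:
carry_out(travel=[[0,0,-0.02],[0,0,0]], twist=[[0,0,0],[0,0,0]], gripper=[230,230])

```text
clock: 21.38
position: [0.5841, -0.0895, -0.025]
tool_rot: [0.0, 0.999, -0.044, 0.0]
wrist_force: [-0.9, 0.6, 2.7]
grip_width: 0.0142
gripper_force: 40.6
```

Contact with the floor. I'll open partially, since the walls are close, and rise.

Emit:
carry_out(travel=[[0,0,0],[0,0,0],[0,0,0],[0,0,0],[0,0,0.1]], twist=[[0,0,0],[0,0,0],[0,0,0],[0,0,0],[0,0,0]], gripper=[180,160,145,145,145])

```text
clock: 22.0
position: [0.5835, -0.0894, -0.0205]
tool_rot: [-0.0, 0.999, -0.044, -0.0]
wrist_force: [0.6, -0.1, -1.1]
grip_width: 0.0366
gripper_force: 0.0
```

Emit:
carry_out(travel=[[0,0,0.4],[0,0,0.8],[0,0,0.9],[0,0,0.9],[0,0,0]], twist=[[0,0,0],[0,0,0],[0,0,0],[0,0,0],[0,0,0]], gripper=[145,145,145,145,145])

```text
clock: 22.62
position: [0.5877, -0.0894, 0.1356]
tool_rot: [0.001, 0.999, -0.044, 0.005]
wrist_force: [0.4, 0.5, -1.2]
grip_width: 0.0369
gripper_force: 0.0
```

```bash
python3 - <<'E'
from h import *
d=snap('wrist','w8'); d2=snap('scene','s8'); s=monitor.get_state(); print(s['clock'],s['grip_width'],s['position'],s['wrist_force'])
a=cv2.resize(d['frame'],(480,300));b=cv2.resize(d2['frame'][170:270,170:370],(640,300),interpolation=cv2.INTER_CUBIC)
o=np.zeros((600,640,3),np.uint8);o[:300,:480]=a;o[300:]=b
cv2.imwrite('pics/m7.png',o[...,::-1])
E
```

```text
22.725 0.03676939069664369 [ 0.5842167  -0.08957404  0.13097707] [-0.14538578 -0.25347118 -1.04325061]
```

View pics/m7.png

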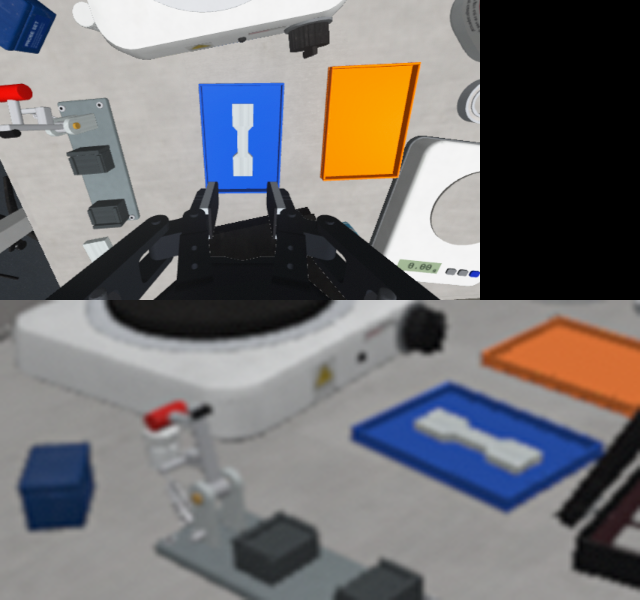

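The coupon lies flat in the blue tray (wrist (242,140)), the finger is open and the bystanders in view (blue box, jar) are in place. Handing in.

```bash
python3 -c "
from plant import bot
print(bot.finish_job())"
```

```text
the job is handed in; nothing more can be done
None
```

The finger is open and holding, the smaller coupon lies flat in the blue tray, and the job was handed in at about 22.7 s; no bystander was approached, though the dropper and the bearing were not seen clearly in the last picture.

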